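# Zero the footage counter and hold the winder's crank in mesh

## Task

Get the bench cable winder ready to wind a measured length: turn the knob on the measuring head's dial anticlockwise back to its zero stop, then fit the loose crank on the winder's splined shaft, turning it until the splines mesh, and push it fully home against the spring. Finish while still holding the crank pressed fully home, because the spring lifts it out of mesh when let go; leave the counter at zero and the other things on the bench where they are.

Things in the scene. Friction and masses are not known exactly. Their poses are not given: they have to be found in the camera images.
- counter_knob (a point): black bar knob in the middle of the round white dial facing up on the measuring head (bolted to the bench). Bar 38 long, 12 wide, its top 30 mm above the dial face; point on the knob's axis, 18 mm above the dial face, 13 below the top. z up (turning axis), x along the bar to the pointer's end. A steel rim 45 to 50 mm from the axis stands 2 mm above the dial.
- counter (a joint): angle (rad) of the knob and pointer from the zero stop, growing clockwise seen from above; at 0 the pointer meets the long zero graduation and goes no further. Friction 0.05 N m; stays where it is left. Starts between 0.7 and 1.4.
- crank_hub (a point): loose crank, about 0.5 kg, standing upright on the bench. Square aluminium hub 42 x 42, 56 high; point on the hub's axis, 34 mm above its underside, 22 below its top. z up, x along the crank arm; the hub's faces stand square to x and y. The arm, 18 wide, 6 to 16 mm above the underside, runs along +x to the upright black handle.
- crank_handle (a point): the crank's black handle, 25 diameter; point on its axis, 80 mm from the hub's axis, at its top, 79 mm above the hub's underside
- crank_bore (a point): centre of the hub's underside, the mouth of its splined bore, 36 deep: round part 23.6 diameter, with four straight slots 11.6 wide reaching 17.6 mm from the axis, along the crank's +x, -x, +y and -y (so the slots lie along and across the arm)
- shaft_splines (a point): upright steel splined shaft on the winder's grey gear case (bolted to the bench). Four straight splines 9 wide, 32 across opposite splines, core 22; point on its axis at the splines' top end, 28 mm above the case. z up, x and y along the splines; every quarter turn meshes alike, within about 5 degrees. The brake holds it: it turns only above 2 N m.
- shaft_nose (a point): tip of the smooth tapered nose on top of the splined shaft, 16 mm above the splines: 8 diameter here, 22 over the lowest 4 mm; it centres the hub
- collar (a joint): travel (m) of the spring collar, a dark ring of 45 outside diameter round the shaft: 0 up (7 N), its top 2 mm above the splines' top; 0.018 down at its stop (14 N). The hub's underside pushes it down. The crank is home with the collar at its stop: point crank_bore then lies 16 mm below, and point crank_hub 18 mm above, point shaft_splines.
- reel_top (a point): centre of the top flange of the empty black reel on the winder's turntable, 170 across, beside the shaft (axes 225 mm apart); its wing nut stands 15 mm above this point
- parts_bin_top (a point): blue open-front parts bin, 150 x 100 x 70 high, bystander; point at its centre, 35 mm up
- tape_mid (a point): black roll of tape lying flat, 68 across, 19 high, bystander; point at its centre
- screwdriver_grip (a point): screwdriver lying on the bench, bystander; point at its handle
Not all that is in view belongs to the job. Of the things shaped like the part that bears crank_hub, the aluminium one is meant.

How it is judged:
By the outcome, as a careful person would: the job done as asked, in the order asked, and still so for the second after the job is handed in, while the arm keeps its last pose, push and grip.
It also fails if it takes over 58 s, if anything falls off the work surface, if the arm or the gripper's body presses on something with over 40 N, if the wrist force passes 120 N, or if a joint passes its speed limit or range.

## Robot

A 6-joint arm with a two-finger parallel gripper is mounted at the origin on the work surface. World frame = base frame: x ahead of the robot, y to its left, z up, the work surface at z = 0. Lengths are in m, angles in rad, forces in N, time in s.
With the tool pointing down it reaches from about 0.325 to 0.9 m from the base axis. Payload 3.5 kg.
Tool frame: the origin (TCP) lies at the very end of the fingers, on their centre line; the grasp point (between the pads) lies 19 mm behind it; z points along the fingers, y is the direction in which the jaws open and shut (so a half turn about z gives the same grasp; the last joint's range is limited). The gripper opens to 85 mm and grips with 20 to 120 N. Pads are 22 mm wide; open, the fingers measure 114 mm over their backs; the gripper's body (76 mm by 85 mm) begins 54 mm behind the grasp point. The pads swing forward as they close: fully open they stand 13 mm farther back than shut.
Start: joints at [1.137, 0.276, -0.026, 1.268, 0, 1.467], TCP at [0.203, 0.591, 0.231] pointing down, gripper open.
Joint ranges: [-3.12, 3.12], [-0.85, 1.88], [-1.08, 1.24], [-1.95, 2.15], [-1.57, 1.53], [-3.14, 3.14]. Speed limits (rad/s): [2.57, 2.57, 3.14, 3.14, 3.14, 3.14].

## Interface

Orientations are given as a rotation vector (axis times angle).
In Python, from cell import sensors, vision, order gives the robot as it stands.
- The arm moves only by the tool carry_out, never from a script. Its argument "commands" is a list of rows, each an object of numbers: "x", "y", "z": the shift along the world's x, y, z in cm; "roll": the turn about the world's z in degrees; "jaw": the closure, from -1 (fully open) to 1 (shut), so that 0 is half open. A call has 1 to 8 rows; each row is the pose to reach, as a shift and turn from the pose commanded when the call began; what a row does not reach only later rows make up. A row lasts 1/8 s, in which the tool goes at most 62.5 mm and 10.7 degrees, less where a joint would pass 70% of its speed; a pose out of reach is approached as far as the arm can. A call with a gripper value outside its range is refused whole. The fingers move at their own pace and stop on an object; "squeeze" is the grip in N (left out, the last holds). Time passes only in rows, so rows that repeat a pose let the fingers close. It gives the time, the measured TCP pose, the force and the opening at its end, in the units of the state.
- sensors.observe(): the state, without advancing time (a new reading comes with each control period).
- vision.capture(name): name is "scene" or "top"; returns a dict with "img" (480x640x3 uint8, red, green, blue), "K" (3x3 intrinsics, pixels), "rvec" (rotation vector, rad) and "tvec" (3), from world to camera coordinates, as OpenCV has them. Camera axes: x right, y down, z forward; pixel columns grow to the right and rows downward; lengths in m; the calibration is good to about 2 mm. A picture is of the moment at which its call begins. There is no depth.
- order.finish_job(): hands the job in, once; it reports no verdict.
The state is a dict: "time": time; "qpos": joint angles; "joint_vel": joint speeds; "tau": joint torques, N m; "ee_pos": TCP position; "ee_rot": TCP orientation; "wrist_force": force on the tool from outside, world axes, zero at the start; "moment": the same for the moment, N m; "width": finger opening in m.
Only numpy, scipy, OpenCV 4.12 (cv2) and the standard library are available. Lean on these libraries where they do the work, as an engineer would, in place of code of your own. Each camera call takes 0.05 s, during which the arm holds its last target. There are 200 camera calls.

## Working session

There is one attempt and no reset: what is moved stays moved. The work goes in short steps, Python scripts to look and compute and a tool call to move; the robot and the scene stay as the last step left them, time stands still between calls to the robot, and variables do not carry over. Pictures are saved under pics/ and viewed, about 8 in all and at most 12, crops included, and the job is handed in when it is done.

Besides the shell and the picture viewer there is one more tool, called after "Emit:" by a JSON object that holds its "api" and its "payload". carry_out: Moves the arm, as the interface text tells. Its arguments: {"type":"object","properties":{"commands":{"type":"array"},"squeeze":{"type":"number"}},"required":["commands"]}

```bash
mkdir -p pics; cat > h.py <<'E'
import numpy as np, cv2
from cell import sensors, vision, order
def cap(n,f=None):
    c=vision.capture(n)
    if f: cv2.imwrite(f'pics/{f}.png',c['img'][:,:,::-1])
    return c
def ray(c,u,v,z):
    R=cv2.Rodrigues(np.array(c['rvec'],float))[0];t=np.array(c['tvec'],float).ravel()
    d=R.T@np.linalg.solve(np.array(c['K']),[u,v,1.]);o=-R.T@t
    return o+d*(z-o[2])/d[2]
def proj(c,p):
    return cv2.projectPoints(np.array(p,float).reshape(-1,3),np.array(c['rvec'],float),np.array(c['tvec'],float),np.array(c['K'],float),None)[0].reshape(-1,2)
E
python3 - <<'E'
from h import *
for n in('scene','top'):
    c=cap(n,n+'0'); R=cv2.Rodrigues(np.array(c['rvec'],float))[0]
    print(n,c['K'][0][0],-R.T@np.array(c['tvec']).ravel(),R[2])
print(sensors.observe())
E
```

```text
scene 464.1977281918005 [1.15709389 0.41435649 0.69965584] [-0.62356745 -0.4719237  -0.6232589 ]
top 520.9167171511854 [ 0.27486415 -0.03076373  1.28115315] [ 0.22886209 -0.00630943 -0.97343841]
{'time': 0.1, 'qpos': array([ 1.13653027e+00,  2.77110778e-01, -2.77371210e-02,  1.26804078e+00,
        3.07092160e-05,  1.46742962e+00]), 'joint_vel': array([-0.0008688 , -0.00211058,  0.00246891, -0.0003092 ,  0.00091342,
       -0.00186165]), 'tau': array([ 2.25722947e-04, -4.46708679e+01,  2.96129090e+01,  8.45012488e-03,
       -1.30403942e-04, -7.89805000e-06]), 'ee_pos': array([0.20273679, 0.59044718, 0.23024123]), 'ee_rot': array([-0.51731076, -3.09811341,  0.00315523]), 'wrist_force': array([ 0.35750358,  0.55761336, -0.45651123]), 'moment': array([-0.05207012,  0.01448449, -0.04458436]), 'width': 0.08570458236071139}
```

View pics/scene0.png

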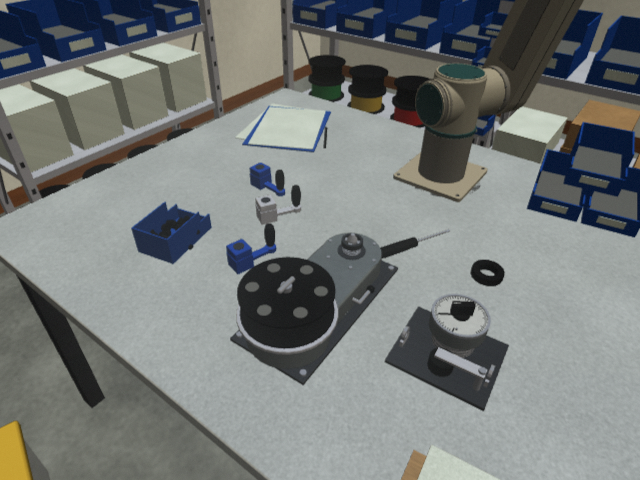

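View pics/top0.png

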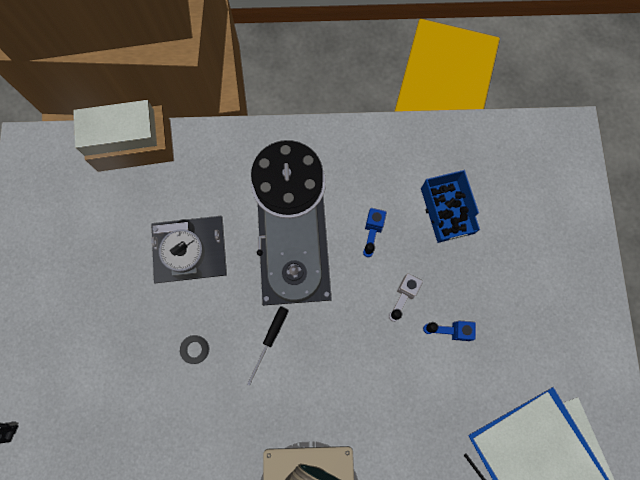

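The pictures show three cranks: blue at top px (376,217), blue at (464,330) and aluminium at (411,285), which is (266,209) in scene. The aluminium one fits. The shaft is at top (293,272) and the dial at top (180,250). I'll confirm these with an enlarged composite.

```bash
python3 - <<'E'
from h import *
t=cv2.imread('pics/top0.png');s=cv2.imread('pics/scene0.png')
def cr(im,u,v,w=66,h=50): return cv2.resize(im[v-h//2:v+h//2,u-w//2:u+w//2],(396,300),interpolation=cv2.INTER_CUBIC)
m=np.vstack([np.hstack([cr(t,180,248),cr(t,293,272)]),np.hstack([cr(t,405,295),cr(s,460,315)])])
cv2.imwrite('pics/mos.png',m)
E
```

```text
(no output)
```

View pics/mos.png

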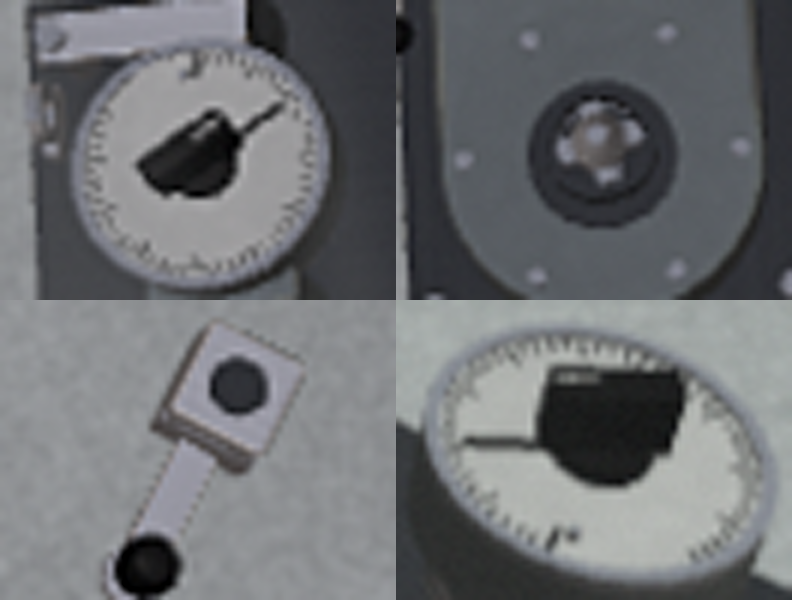

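Confirmed: the aluminium crank is the unpainted one. Next I work out positions.

```bash
cat >> h.py <<'E'
def tri(c1,p1,c2,p2):
    P=[np.array(c['K'])@np.c_[cv2.Rodrigues(np.array(c['rvec'],float))[0],np.array(c['tvec'],float).ravel()] for c in(c1,c2)]
    X=cv2.triangulatePoints(P[0],P[1],np.array(p1,float).reshape(2,1),np.array(p2,float).reshape(2,1)).ravel();X=X[:3]/X[3]
    print('tri',X.round(4),'reproj',(proj(c1,X)[0]-p1).round(1),(proj(c2,X)[0]-p2).round(1));return X
E
python3 - <<'E'
from h import *
t=cap('top');s=cap('scene','s1')
D=tri(t,(180.5,250.3),s,(461,315.8))
N=tri(t,(293.5,269.2),s,(351.5,236))
f=lambda x,y,u,v:(u+x/6,v+y/6)
tc=[ray(t,*f(x,y,372,270),.056) for x,y in((210,22),(305,70),(258,156),(172,107))]
h=np.mean(tc,0);H=ray(t,*f(147,265,372,270),.079)
print('hub',h,'sides',[np.linalg.norm(tc[i]-tc[i-1]) for i in range(4)],'handle',H,np.linalg.norm((H-h)[:2]),np.degrees(np.arctan2(*(H-h)[1::-1])))
e=tc[1]-tc[0];print('edge ang',np.degrees(np.arctan2(e[1],e[0])))
hb=ray(t,*f(237,85,372,270),.056);print('hubtop hole centre',hb, 'scene px of hub top',proj(s,np.r_[h[:2],.056]))
for z in(D[2],):
  c=ray(t,180.5,250.3,z)
  for n,p in(('ptr',(282,105)),('zero',(192,62))):
    q=ray(t,*f(*p,147,223),z)-c;print(n,np.linalg.norm(q),np.degrees(np.arctan2(q[1],q[0])))
zs=N[2]-.016
sp=[ray(t,*f(x-396,y,260,247),zs) for x,y in((595,107),(637,130),(609,175),(566,152))]
m=np.mean(sp,0);print('spl',m,[ (np.linalg.norm(p-m).round(4),np.degrees(np.arctan2(*(p-m)[1::-1])).round(1)) for p in sp])
print('knobtop px',proj(s,D+[0,0,.03]),proj(t,D+[0,0,.03]))
o=[ray(t,*p,0.007) for p in((285,165),(294.5,272.5))];print(o)
im=cv2.imread('pics/s1.png')
g=lambda u,v:cv2.resize(im[v-25:v+25,u-33:u+33],(396,300),interpolation=cv2.INTER_CUBIC)
cv2.imwrite('pics/m2.png',np.hstack([g(352,245),g(275,205)]))
E
```

```text
tri [0.5615 0.2889 0.0863] reproj [-0.3  0.1] [-0.6 -0. ]
tri [0.5058 0.0224 0.1005] reproj [-0.  0.] [-0. -0.]
hub [ 0.46850069 -0.25505622  0.056     ] sides [np.float64(0.03787564929759888), np.float64(0.041702241530057575), np.float64(0.03976581708954345), np.float64(0.03850800464536461)] handle [ 0.39755334 -0.21182137  0.079     ] 0.08308295800743416 148.64214585568556
edge ang -119.34153059120547
hubtop hole centre [ 0.46991998 -0.25545926  0.056     ] scene px of hub top [[265.03850881 200.04774077]]
ptr 0.038674067622567414 -53.725974459087055
zero 0.04178195316191448 6.671759175151679
spl [0.50578273 0.02127297 0.08446015] [(np.float64(0.0138), np.float64(10.0)), (np.float64(0.0144), np.float64(-74.1)), (np.float64(0.0138), np.float64(-169.3)), (np.float64(0.0145), np.float64(105.8))]
knobtop px [[463.9743962  303.91246327]] [[176.77573884 247.47393251]]
[array([0.80168543, 0.04366985, 0.007     ]), array([0.51563666, 0.02422057, 0.007     ])]
```

View pics/m2.png

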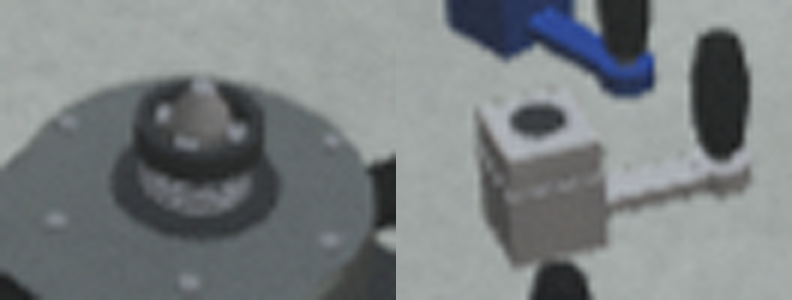

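Shaft splines lie at about 13° (mod 90), the crank arm at about 149.5°, and the pointer at −54° with zero at +6.7° (so about 60° to turn). I'll move above the dial knob now.

Emit:
{"api": "carry_out", "payload": {"commands": [{"x": 35.9,"y": -30.2,"z": -5,"roll": -35,"jaw": 0},{"x": 35.9,"y": -30.2,"z": -5,"roll": -35,"jaw": 0},{"x": 35.9,"y": -30.2,"z": -5,"roll": -35,"jaw": 0},{"x": 35.9,"y": -30.2,"z": -5,"roll": -35,"jaw": 0},{"x": 35.9,"y": -30.2,"z": -5,"roll": -35,"jaw": 0},{"x": 35.9,"y": -30.2,"z": -5,"roll": -35,"jaw": 0},{"x": 35.9,"y": -30.2,"z": -5,"roll": -35,"jaw": 0},{"x": 35.9,"y": -30.2,"z": -5,"roll": -35,"jaw": 0}]}}

```text
time: 1.2
ee_pos: [0.564, 0.2867, 0.1806]
ee_rot: [1.429, 2.798, -0.001]
wrist_force: [0.3, 1.0, 1.2]
width: 0.0429
```

Emit:
{"api": "carry_out", "payload": {"commands": [{"x": 0,"y": 0,"z": -2},{"x": 0,"y": 0,"z": -2},{"x": 0,"y": 0,"z": -4},{"x": 0,"y": 0,"z": -4}]}}

```text
schema error: expected keys x, y, z, roll, jaw
```

```bash
python3 - <<'E'
from h import *
s=cap('scene','s2');t=cap('top','t2');o=sensors.observe();print(o['ee_pos'],o['ee_rot'],o['width'])
N=tri(t,(293.5,269.2),s,(352.7,233.7))
D=np.array([.5615,.2889,.0863]);print('tcp px',proj(s,o['ee_pos']),'knob top',proj(s,D+[0,0,.03]))
a=cv2.imread('pics/s2.png');b=cv2.imread('pics/t2.png')
cv2.imwrite('pics/m3.png',np.hstack([cv2.resize(a[250:350,410:510],(400,400),interpolation=cv2.INTER_CUBIC),cv2.resize(b[205:285,140:220],(400,400),interpolation=cv2.INTER_CUBIC)]))
E
```

```text
[0.56453235 0.2863396  0.18035371] [ 1.43138632e+00  2.79590145e+00 -1.25866223e-03] 0.04287592542776231
tri [0.5043 0.0228 0.106 ] reproj [-0.3  0.2] [-0.5 -0.1]
tcp px [[469.89172348 276.956084  ]] knob top [[463.96104434 303.88571539]]
```

View pics/m3.png

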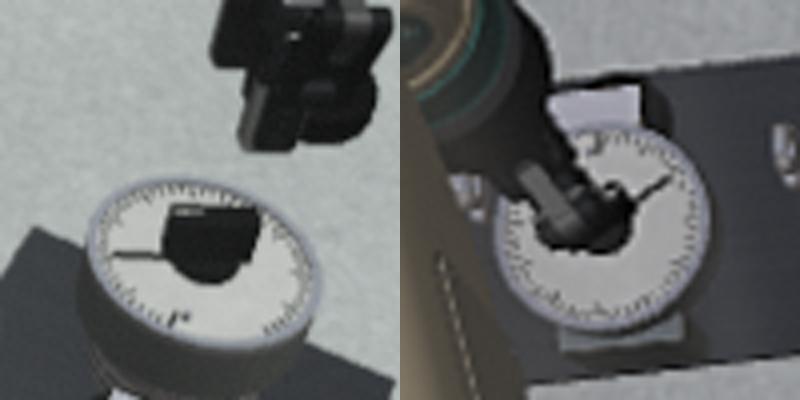

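Emit:
{"api": "carry_out", "payload": {"commands": [{"x": -0.1,"y": 0.1,"z": -3,"roll": 0,"jaw": 0},{"x": -0.1,"y": 0.1,"z": -5,"roll": 0,"jaw": 0},{"x": -0.1,"y": 0.1,"z": -6.5,"roll": 0,"jaw": 0},{"x": -0.1,"y": 0.1,"z": -7.5,"roll": 0,"jaw": 0},{"x": -0.1,"y": 0.1,"z": -8.3,"roll": 0,"jaw": 0},{"x": -0.1,"y": 0.1,"z": -8.8,"roll": 0,"jaw": 0},{"x": -0.1,"y": 0.1,"z": -8.8,"roll": 0,"jaw": 0}]}}

```text
time: 2.17
ee_pos: [0.561, 0.2901, 0.0933]
ee_rot: [-1.425, -2.8, 0.0]
wrist_force: [-1.5, -0.4, -0.1]
width: 0.0426
```

Emit:
{"api": "carry_out", "payload": {"commands": [{"x": 0,"y": -0.05,"z": -0.3,"roll": 0,"jaw": 0},{"x": 0,"y": -0.05,"z": -0.3,"roll": 0,"jaw": 1},{"x": 0,"y": -0.05,"z": -0.3,"roll": 0,"jaw": 1},{"x": 0,"y": -0.05,"z": -0.3,"roll": 0,"jaw": 1},{"x": 0,"y": -0.05,"z": -0.3,"roll": 0,"jaw": 1},{"x": 0,"y": -0.05,"z": -0.3,"roll": 0,"jaw": 1}], "squeeze": 30}}

```text
time: 2.92
ee_pos: [0.5598, 0.2886, 0.0907]
ee_rot: [-1.425, -2.799, 0.005]
wrist_force: [-4.3, -4.7, 5.8]
width: 0.0268
```

Emit:
{"api": "carry_out", "payload": {"commands": [{"x": 0,"y": 0,"z": 0.1,"roll": 0,"jaw": 1},{"x": 0,"y": 0,"z": 0.1,"roll": 0,"jaw": 1},{"x": 0,"y": 0,"z": 0.1,"roll": 0,"jaw": 1},{"x": 0,"y": 0,"z": 0.1,"roll": 0,"jaw": 1}]}}

```text
time: 3.42
ee_pos: [0.5598, 0.2886, 0.0908]
ee_rot: [-1.425, -2.798, 0.005]
wrist_force: [-4.0, -3.8, 2.6]
width: 0.0266
```

```bash
python3 - <<'E'
from h import *
s=cap('scene','s4');o=sensors.observe();print(o)
print(proj(s,o['ee_pos']))
a=cv2.imread('pics/s4.png')
cv2.imwrite('pics/m4.png',cv2.resize(a[260:360,400:520],(720,600),interpolation=cv2.INTER_CUBIC))
E
```

```text
{'time': 3.475, 'qpos': array([ 3.73941814e-01,  3.88503442e-01, -1.82794165e-01,  1.00265502e+00,
       -1.09642187e-03,  1.31589655e+00]), 'joint_vel': array([ 0.00041931,  0.00036471, -0.00013831, -0.00099542,  0.00211627,
       -0.00082403]), 'tau': array([ 1.14788320e+00, -4.65020907e+01,  2.87746096e+01, -2.11019464e+00,
        7.11343456e-01, -6.36560624e-03]), 'ee_pos': array([0.55976217, 0.28859864, 0.09077536]), 'ee_rot': array([-1.4249384 , -2.79841409,  0.00484935]), 'wrist_force': array([-3.51050087, -3.92418956,  2.04885162]), 'moment': array([-0.9458695 ,  0.92981749, -0.00360951]), 'width': 0.026644138625174653}
[[461.17031462 313.33727316]]
```

View pics/m4.png

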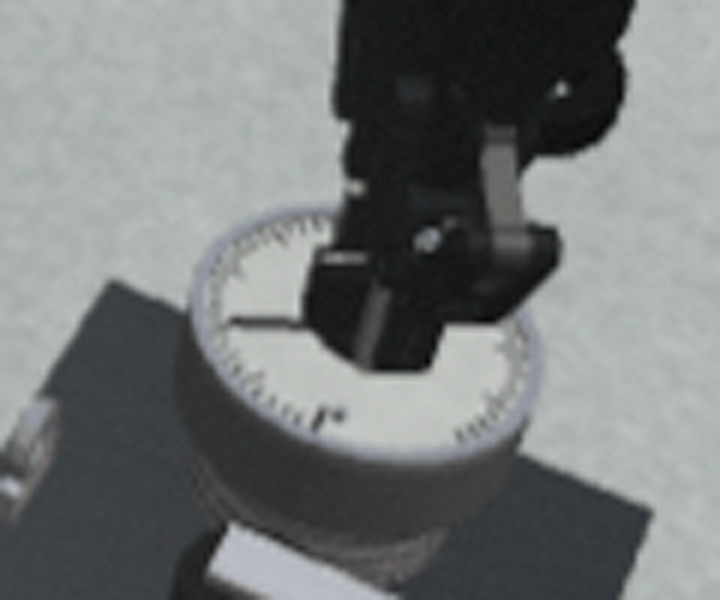

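The width of 26.6 mm shows the fingertips are on the knob's round skirt, not its 12 mm bar. I'll open slightly, rise 9 mm and close again.

Emit:
{"api": "carry_out", "payload": {"commands": [{"x": 0.1,"y": 0,"z": 0.0,"roll": 0,"jaw": 0.1},{"x": 0.1,"y": 0,"z": 0.9,"roll": 0,"jaw": 0.1},{"x": 0.1,"y": 0,"z": 0.9,"roll": 0,"jaw": 1},{"x": 0.1,"y": 0,"z": 0.9,"roll": 0,"jaw": 1},{"x": 0.1,"y": 0,"z": 0.9,"roll": 0,"jaw": 1},{"x": 0.1,"y": 0,"z": 0.9,"roll": 0,"jaw": 1},{"x": 0.1,"y": 0,"z": 0.9,"roll": 0,"jaw": 1},{"x": 0.1,"y": 0,"z": 0.9,"roll": 0,"jaw": 1}], "squeeze": 30}}

```text
time: 4.47
ee_pos: [0.5601, 0.2881, 0.1013]
ee_rot: [-1.425, -2.798, 0.007]
wrist_force: [-6.2, -4.4, 8.3]
width: 0.0111
```

Emit:
{"api": "carry_out", "payload": {"commands": [{"x": -0.15,"y": -0.1,"z": 0.1,"roll": 0,"jaw": 1},{"x": -0.15,"y": -0.1,"z": 0.1,"roll": 8,"jaw": 1},{"x": -0.15,"y": -0.1,"z": 0.1,"roll": 16,"jaw": 1},{"x": -0.15,"y": -0.1,"z": 0.1,"roll": 24,"jaw": 1},{"x": -0.15,"y": -0.1,"z": 0.1,"roll": 32,"jaw": 1},{"x": -0.15,"y": -0.1,"z": 0.1,"roll": 40,"jaw": 1},{"x": -0.15,"y": -0.1,"z": 0.1,"roll": 46,"jaw": 1},{"x": -0.15,"y": -0.1,"z": 0.1,"roll": 50,"jaw": 1}]}}

```text
time: 5.48
ee_pos: [0.5594, 0.2868, 0.1014]
ee_rot: [-0.106, -3.138, 0.006]
wrist_force: [-3.8, -6.4, 4.7]
width: 0.0114
```

```bash
cat > st.py <<'E'
from h import *
o=sensors.observe();r=o['ee_rot'];R=cv2.Rodrigues(np.array(r))[0]
print(o['time'],o['ee_pos'].round(4),'jaw head',np.degrees(np.arctan2(R[1,1],R[0,1])).round(1),'F',o['wrist_force'].round(1),'M',o['moment'].round(2),'w',o['width'].round(4),'tau6',o['tau'][5].round(3),'q6',o['qpos'][5].round(2))
E
python3 st.py
```

```text
Traceback (most recent call last):
  File "st.py", line 3, in <module>
    print(o['time'],o['ee_pos'].round(4),'jaw head',np.degrees(np.arctan2(R[1,1],R[0,1])).round(1),'F',o['wrist_force'].round(1),'M',o['moment'].round(2),'w',o['width'].round(4),'tau6',o['tau'][5].round(3),'q6',o['qpos'][5].round(2))
                                                                                                                                                              ^^^^^^^^^^^^^^^^
AttributeError: 'float' object has no attribute 'round'
```

```bash
sed -i "s/o\['width'\].round(4)/round(o['width'],4)/" st.py; python3 st.py
```

```text
5.475 [0.5594 0.2868 0.1014] jaw head 86.1 F [-3.8 -6.4  4.7] M [-1.21  0.71 -0.07] w 0.0114 tau6 0.26 q6 0.44
```

Emit:
{"api": "carry_out", "payload": {"commands": [{"x": -0.05,"y": -0.1,"z": 0,"roll": 3,"jaw": 1},{"x": -0.05,"y": -0.1,"z": 0,"roll": 6,"jaw": 1},{"x": -0.05,"y": -0.1,"z": 0,"roll": 8,"jaw": 1},{"x": -0.05,"y": -0.1,"z": 0,"roll": 8,"jaw": 1}]}}

```text
time: 5.98
ee_pos: [0.5594, 0.2865, 0.1014]
ee_rot: [0.111, -3.138, 0.004]
wrist_force: [-2.8, -4.5, 3.3]
width: 0.0112
```

```bash
python3 st.py
```

```text
5.975 [0.5594 0.2865 0.1014] jaw head 94.1 F [-2.8 -4.5  3.3] M [-0.97  0.63  0.06] w 0.0112 tau6 0.009 q6 0.3
```

Emit:
{"api": "carry_out", "payload": {"commands": [{"x": 0,"y": 0,"z": 0,"roll": 1.5,"jaw": 1},{"x": 0,"y": 0,"z": 0,"roll": 3,"jaw": 1},{"x": 0,"y": 0,"z": 0,"roll": 3,"jaw": 1}]}}

```text
time: 6.35
ee_pos: [0.5594, 0.2865, 0.1014]
ee_rot: [0.189, -3.135, 0.003]
wrist_force: [-3.8, -4.4, 4.2]
width: 0.011
```

```bash
python3 st.py
```

```text
6.35 [0.5594 0.2865 0.1014] jaw head 96.9 F [-3.8 -4.4  4.2] M [-0.96  0.67 -0.58] w 0.011 tau6 -0.627 q6 0.25
```

Stop reached: moment −0.58 N m at heading 96.9°, against the predicted 96.7°. Now I release and rise.

Emit:
{"api": "carry_out", "payload": {"commands": [{"x": 0,"y": 0,"z": 0,"roll": -0.5,"jaw": 1},{"x": 0,"y": 0,"z": 0,"roll": -0.5,"jaw": 0.3},{"x": 0,"y": 0,"z": 0,"roll": -0.5,"jaw": 0.2},{"x": 0,"y": 0,"z": 0,"roll": -0.5,"jaw": 0.2},{"x": 0,"y": 0,"z": 4,"roll": -0.5,"jaw": 0},{"x": 0,"y": 0,"z": 9,"roll": -0.5,"jaw": -1},{"x": 0,"y": -6,"z": 9,"roll": -3,"jaw": -1},{"x": -1,"y": -12,"z": 9,"roll": -10,"jaw": -1}]}}

```text
time: 7.35
ee_pos: [0.5516, 0.1672, 0.1928]
ee_rot: [0.083, 3.136, 0.001]
wrist_force: [0.6, -0.7, -0.3]
width: 0.0854
```

```bash
python3 - <<'E'
exec(open('st.py').read())
s=cap('scene','s5');t=cap('top','t5')
a=cv2.imread('pics/s5.png');b=cv2.imread('pics/t5.png')
cv2.imwrite('pics/m5.png',np.hstack([cv2.resize(a[275:350,420:500],(400,375),interpolation=cv2.INTER_CUBIC),cv2.resize(b[210:285,140:220],(400,375),interpolation=cv2.INTER_CUBIC)]))
E
```

```text
7.35 [0.5516 0.1672 0.1928] jaw head 87.0 F [ 0.6 -0.7 -0.3] M [-0.03 -0.07 -0.03] w 0.0854 tau6 -0.228 q6 0.24
```

View pics/m5.png

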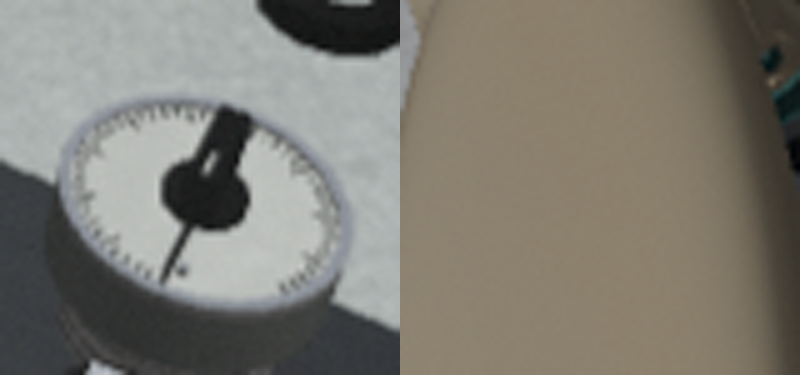

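Pointer is on the zero graduation. Next, over to the crank.

Emit:
{"api": "carry_out", "payload": {"commands": [{"x": -8.2,"y": -42.3,"z": -2,"roll": -27.5,"jaw": -1},{"x": -8.2,"y": -42.3,"z": -2,"roll": -27.5,"jaw": -1},{"x": -8.2,"y": -42.3,"z": -2,"roll": -27.5,"jaw": -1},{"x": -8.2,"y": -42.3,"z": -2,"roll": -27.5,"jaw": -1},{"x": -8.2,"y": -42.3,"z": -2,"roll": -27.5,"jaw": -1},{"x": -8.2,"y": -42.3,"z": -2,"roll": -27.5,"jaw": -1},{"x": -8.2,"y": -42.3,"z": -2,"roll": -27.5,"jaw": -1},{"x": -8.2,"y": -42.3,"z": -2,"roll": -27.5,"jaw": -1}]}}

```text
time: 8.45
ee_pos: [0.4682, -0.2588, 0.1714]
ee_rot: [0.832, 3.028, -0.001]
wrist_force: [0.1, 0.7, -0.3]
width: 0.0854
```

Emit:
{"api": "carry_out", "payload": {"commands": [{"x": 0,"y": 0,"z": -4,"roll": 0,"jaw": -1},{"x": 0,"y": 0,"z": -7,"roll": 0,"jaw": -1},{"x": 0,"y": 0,"z": -8.5,"roll": 0,"jaw": -1},{"x": 0,"y": 0,"z": -8.5,"roll": 0,"jaw": -1}]}}

```text
time: 8.95
ee_pos: [0.4677, -0.2541, 0.0855]
ee_rot: [-0.823, -3.03, -0.002]
wrist_force: [-0.5, -0.7, 0.4]
width: 0.085
```

```bash
python3 - <<'E'
exec(open('st.py').read())
s=cap('scene','s6');t=cap('top','t6')
print(proj(s,o['ee_pos']),proj(t,o['ee_pos']))
a=cv2.imread('pics/s6.png');b=cv2.imread('pics/t6.png')
cv2.imwrite('pics/m6.png',np.hstack([cv2.resize(a[150:240,220:310],(400,400),interpolation=cv2.INTER_CUBIC),cv2.resize(b[255:335,365:445],(400,400),interpolation=cv2.INTER_CUBIC)]))
E
```

```text
8.95 [ 0.4677 -0.2541  0.0855] jaw head 59.6 F [-0.5 -0.7  0.4] M [0.04 0.01 0.03] w 0.085 tau6 0.001 q6 -0.09
[[264.84953665 189.95710251]] [[413.149351   283.07958732]]
```

View pics/m6.png

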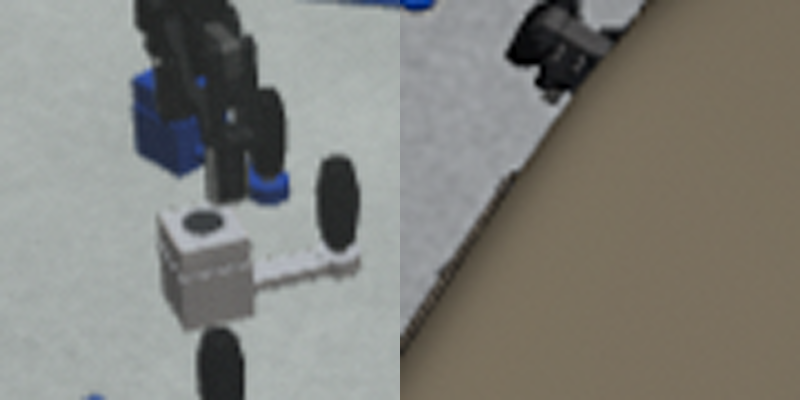

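Fingers straddle the hub (hub near scene px (265,200)). I descend and grip.

Emit:
{"api": "carry_out", "payload": {"commands": [{"x": 0,"y": 0,"z": -3,"roll": 0,"jaw": -1},{"x": 0,"y": 0,"z": -5,"roll": 0,"jaw": -1},{"x": 0,"y": 0,"z": -6.5,"roll": 0,"jaw": -1},{"x": 0,"y": 0,"z": -7.1,"roll": 0,"jaw": -1},{"x": 0,"y": 0,"z": -7.1,"roll": 0,"jaw": -1}]}}

```text
time: 9.68
ee_pos: [0.4683, -0.2556, 0.0156]
ee_rot: [0.825, 3.031, -0.0]
wrist_force: [-0.2, 0.2, -0.2]
width: 0.0854
```

Emit:
{"api": "carry_out", "payload": {"commands": [{"x": 0,"y": 0,"z": 0,"roll": 0,"jaw": -0.5},{"x": 0,"y": 0,"z": 0,"roll": 0,"jaw": -0.2},{"x": 0,"y": 0,"z": 0,"roll": 0,"jaw": 0},{"x": 0,"y": 0,"z": 0,"roll": 0,"jaw": 1},{"x": 0,"y": 0,"z": 0,"roll": 0,"jaw": 1},{"x": 0,"y": 0,"z": 0,"roll": 0,"jaw": 1}], "squeeze": 80}}

```text
time: 10.42
ee_pos: [0.4681, -0.2565, 0.0162]
ee_rot: [0.826, 3.031, -0.004]
wrist_force: [-2.4, -2.7, 5.9]
width: 0.0412
```

```bash
python3 st.py
```

```text
10.425 [ 0.4681 -0.2565  0.0162] jaw head 59.5 F [-2.4 -2.7  5.9] M [-0.47  0.65  0.05] w 0.0412 tau6 0.052 q6 -0.09
```

Emit:
{"api": "carry_out", "payload": {"commands": [{"x": 0,"y": 0,"z": 3,"roll": 0,"jaw": 1},{"x": 0,"y": 0,"z": 8,"roll": 0,"jaw": 1},{"x": 0,"y": 0,"z": 12.5,"roll": -4,"jaw": 1},{"x": 0.7,"y": 5,"z": 12.5,"roll": -12,"jaw": 1},{"x": 1.4,"y": 10,"z": 12.5,"roll": -21,"jaw": 1},{"x": 2.2,"y": 15,"z": 12.5,"roll": -30,"jaw": 1},{"x": 2.9,"y": 20,"z": 12.5,"roll": -38,"jaw": 1},{"x": 3.4,"y": 24.5,"z": 12.5,"roll": -46.4,"jaw": 1}]}}

```text
time: 11.42
ee_pos: [0.5005, -0.0079, 0.1387]
ee_rot: [-1.956, -2.454, 0.001]
wrist_force: [0.5, -1.0, -5.5]
width: 0.0414
```

Emit:
{"api": "carry_out", "payload": {"commands": [{"x": 0.2,"y": 3.15,"z": 0,"roll": 0,"jaw": 1},{"x": 0.2,"y": 3.15,"z": 0,"roll": 0,"jaw": 1},{"x": 0.2,"y": 3.15,"z": 0,"roll": 0,"jaw": 1},{"x": 0.2,"y": 3.15,"z": 0,"roll": 0,"jaw": 1}]}}

```text
time: 11.92
ee_pos: [0.5035, 0.0205, 0.1397]
ee_rot: [-1.953, -2.459, 0.001]
wrist_force: [0.7, 0.4, -5.5]
width: 0.0416
```

```bash
python3 - <<'E'
exec(open('st.py').read())
s=cap('scene','s7');t=cap('top','t7')
N=np.array([.505,.0225,.105]);print(proj(s,o['ee_pos']),proj(t,o['ee_pos']),'nose px',proj(s,N))
a=cv2.imread('pics/s7.png');b=cv2.imread('pics/t7.png')
cv2.imwrite('pics/m7.png',np.hstack([cv2.resize(a[185:285,310:410],(400,400),interpolation=cv2.INTER_CUBIC),cv2.resize(b[220:320,240:340],(400,400),interpolation=cv2.INTER_CUBIC)]))
E
```

```text
11.925 [0.5035 0.0205 0.1397] jaw head 13.1 F [ 0.7  0.4 -5.5] M [-0.06 -0.06 -0.01] w 0.0416 tau6 -0.002 q6 1.25
[[352.37731013 219.93285846]] [[293.50539716 266.81946769]] nose px [[351.83385147 234.11915576]]
```

View pics/m7.png

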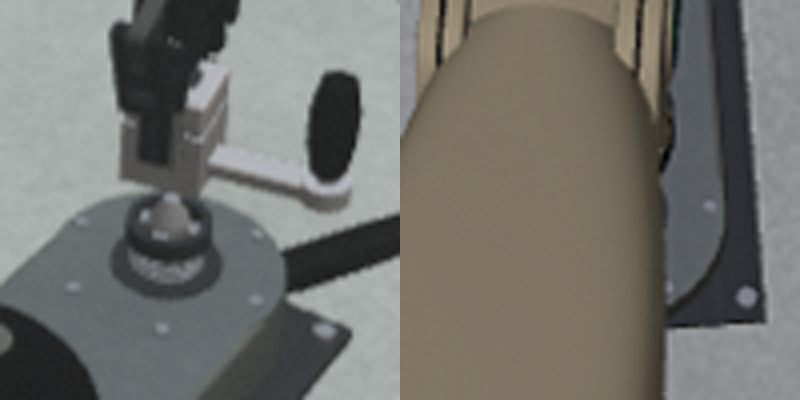

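Hub sits over the nose (crop x: hub 121–224, nose 171), so I descend onto it while watching the forces.

Emit:
{"api": "carry_out", "payload": {"commands": [{"x": 0,"y": 0,"z": -1,"roll": 0,"jaw": 1},{"x": 0,"y": 0,"z": -1.8,"roll": 0,"jaw": 1},{"x": 0,"y": 0,"z": -2.3,"roll": 0,"jaw": 1},{"x": 0,"y": 0,"z": -2.7,"roll": 0,"jaw": 1},{"x": 0,"y": 0,"z": -2.7,"roll": 0,"jaw": 1}], "squeeze": 100}}

```text
time: 12.65
ee_pos: [0.5037, 0.0212, 0.1129]
ee_rot: [-1.952, -2.461, 0.001]
wrist_force: [-0.7, -0.0, -5.1]
width: 0.0413
```

```bash
python3 st.py
```

```text
12.65 [0.5037 0.0212 0.1129] jaw head 13.1 F [-0.7 -0.  -5.1] M [-0.03  0.   -0.02] w 0.0413 tau6 0.0 q6 1.25
```

Emit:
{"api": "carry_out", "payload": {"commands": [{"x": 0,"y": 0,"z": -0.3,"roll": 0,"jaw": 1},{"x": 0,"y": 0,"z": -0.6,"roll": 0,"jaw": 1},{"x": 0,"y": 0,"z": -0.6,"roll": 0,"jaw": 1}]}}

```text
time: 13.02
ee_pos: [0.5037, 0.0211, 0.1071]
ee_rot: [-1.952, -2.461, 0.0]
wrist_force: [-0.8, 0.4, -5.6]
width: 0.0407
```

```bash
python3 st.py
```

```text
13.025 [0.5037 0.0211 0.1071] jaw head 13.1 F [-0.8  0.4 -5.6] M [-0.08  0.02 -0.02] w 0.0407 tau6 0.0 q6 1.25
```

Emit:
{"api": "carry_out", "payload": {"commands": [{"x": 0,"y": 0,"z": -0.2,"roll": 0,"jaw": 1},{"x": 0,"y": 0,"z": -0.4,"roll": 0,"jaw": 1},{"x": 0,"y": 0,"z": -0.4,"roll": 0,"jaw": 1}]}}

```text
time: 13.4
ee_pos: [0.5042, 0.0211, 0.1039]
ee_rot: [1.952, 2.461, 0.0]
wrist_force: [-2.5, 0.6, 3.2]
width: 0.0411
```

```bash
python3 st.py
```

```text
13.4 [0.5042 0.0211 0.1039] jaw head 13.1 F [-2.5  0.6  3.2] M [-0.07  0.57 -0.02] w 0.0411 tau6 -0.0 q6 1.25
```

Emit:
{"api": "carry_out", "payload": {"commands": [{"x": 0,"y": 0,"z": -0.2,"roll": 0,"jaw": 1},{"x": 0,"y": 0,"z": -0.4,"roll": 0,"jaw": 1},{"x": 0,"y": 0,"z": -0.4,"roll": 0,"jaw": 1}]}}

```text
time: 13.78
ee_pos: [0.5043, 0.0211, 0.0994]
ee_rot: [1.952, 2.461, 0.0]
wrist_force: [-2.6, 0.2, 4.1]
width: 0.0409
```

```bash
python3 st.py
```

```text
13.775 [0.5043 0.0211 0.0994] jaw head 13.1 F [-2.6  0.2  4.1] M [ 0.04  0.59 -0.02] w 0.0409 tau6 0.001 q6 1.25
```

Travel is past the 2 mm lead with only spring-rate force, so the splines are meshing. I continue down.

Emit:
{"api": "carry_out", "payload": {"commands": [{"x": -0.05,"y": 0,"z": -0.3,"roll": 0,"jaw": 1},{"x": -0.05,"y": 0,"z": -0.6,"roll": 0,"jaw": 1},{"x": -0.05,"y": 0,"z": -0.9,"roll": 0,"jaw": 1},{"x": -0.05,"y": 0,"z": -0.9,"roll": 0,"jaw": 1}]}}

```text
time: 14.28
ee_pos: [0.5042, 0.0211, 0.0909]
ee_rot: [1.952, 2.46, 0.001]
wrist_force: [-2.9, 1.1, 7.7]
width: 0.0407
```

```bash
python3 st.py
```

```text
14.275 [0.5042 0.0211 0.0909] jaw head 13.2 F [-2.9  1.1  7.7] M [ 0.06  0.73 -0.01] w 0.0407 tau6 0.001 q6 1.25
```

Emit:
{"api": "carry_out", "payload": {"commands": [{"x": 0,"y": 0,"z": -0.15,"roll": 0,"jaw": 1},{"x": 0,"y": 0,"z": -0.3,"roll": 0,"jaw": 1},{"x": 0,"y": 0,"z": -0.3,"roll": 0,"jaw": 1}], "squeeze": 120}}

```text
time: 14.65
ee_pos: [0.5042, 0.0211, 0.0882]
ee_rot: [1.952, 2.46, 0.001]
wrist_force: [-2.4, 0.7, 8.3]
width: 0.041
```

```bash
python3 st.py
```

```text
14.65 [0.5042 0.0211 0.0882] jaw head 13.1 F [-2.4  0.7  8.3] M [ 0.04  0.84 -0.01] w 0.041 tau6 0.001 q6 1.25
```

Emit:
{"api": "carry_out", "payload": {"commands": [{"x": 0,"y": 0,"z": -0.15,"roll": 0,"jaw": 1},{"x": 0,"y": 0,"z": -0.3,"roll": 0,"jaw": 1},{"x": 0,"y": 0,"z": -0.3,"roll": 0,"jaw": 1},{"x": 0,"y": 0,"z": -0.3,"roll": 0,"jaw": 1}]}}

```text
time: 15.15
ee_pos: [0.5043, 0.0211, 0.0881]
ee_rot: [1.951, 2.46, 0.001]
wrist_force: [-9.6, 1.6, 28.5]
width: 0.041
```

```bash
python3 st.py
```

```text
15.15 [0.5043 0.0211 0.0881] jaw head 13.2 F [-9.6  1.6 28.5] M [ 0.13  2.55 -0.03] w 0.041 tau6 -0.003 q6 1.25
```

The hard stop came at z = 0.0881, with net push rising from about 14 N (the spring's value at its stop) to 34 N. I ease to a moderate hold and look.

Emit:
{"api": "carry_out", "payload": {"commands": [{"x": -0.1,"y": 0,"z": 0.1,"roll": 0,"jaw": 1},{"x": -0.1,"y": 0,"z": 0.1,"roll": 0,"jaw": 1},{"x": -0.1,"y": 0,"z": 0.1,"roll": 0,"jaw": 1}]}}

```text
time: 15.52
ee_pos: [0.5043, 0.0211, 0.0882]
ee_rot: [1.951, 2.459, 0.003]
wrist_force: [-5.8, 0.6, 20.0]
width: 0.0406
```

```bash
python3 - <<'E'
exec(open('st.py').read())
s=cap('scene','s8')
a=cv2.imread('pics/s8.png')
cv2.imwrite('pics/m8.png',np.hstack([cv2.resize(a[205:285,310:390],(400,400),interpolation=cv2.INTER_CUBIC),cv2.resize(a[230:380,350:500],(400,400),interpolation=cv2.INTER_CUBIC)]))
E
```

```text
15.525 [0.5043 0.0211 0.0882] jaw head 13.2 F [-5.8  0.6 20. ] M [0.19 1.47 0.07] w 0.0406 tau6 -0.002 q6 1.25
```

View pics/m8.png

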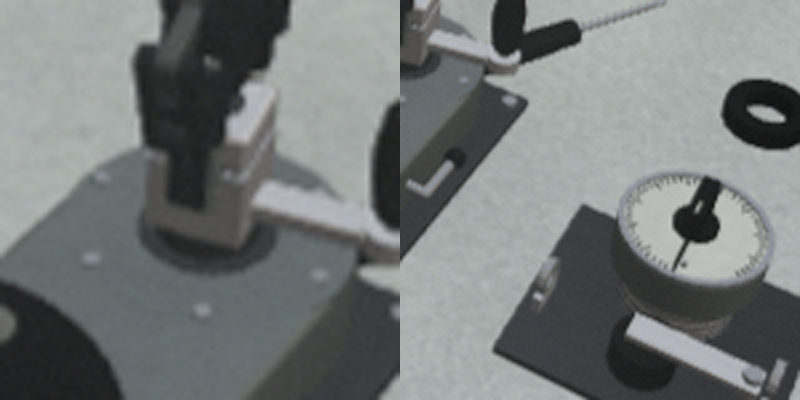

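The picture shows the hub seated low over the case with the collar compressed. The pointer is on zero, and the tape and screwdriver are untouched. I'm handing the job in.

```bash
python3 -c "
from h import *
print(order.finish_job())"; python3 st.py
```

```text
the job is handed in; nothing more can be done
None
the job is handed in; nothing more can be done
```

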